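# Clamp a freshly papered sanding block in the lever fixture

## Task

The sanding block has new abrasive paper freshly glued round its two ends: lay it flat and lengthwise on the bed of the blue clamping fixture, between the rubber pad and the steel fence, and let go of it. Then flip the red safety catch all the way over to the front so that it stays there, and only after that pull the black-handled lever forward all the way, so that the block is squeezed between pad and fence. The lever springs back by itself, so finish still holding it pulled with the block clamped; leave the other things on the bench as they are.

Things in the scene. Friction and masses are not known exactly. Their poses are not given: they have to be found in the camera images.
- block: Loose wooden sanding block with abrasive paper, 60 x 114 x 26 mm (x, y, z), about 0.09 kg. Origin at the centre of its underside, y along its length, z up. Lies flat on the bench, left of the fixture. Turned by a half turn it is as good.
- fixture: Blue clamping fixture fixed to the bench; place and yaw vary. Origin on the bench under the lever's pivot; at yaw 0 x points away from the robot, y left to the clamp bed. Base plate 12 mm thick (x -122 to 52, y -45 to 105 mm); the bed, as high, goes on to y 285; a blue housing (x -28 to 28, y 45 to 85, 75 mm high) stands between lever and bed.
- bed (a point): Centre of the clamp bed, on its top (12 mm above the bench); axes as the fixture's. The block belongs centred here, its length along y. The bed is 56 mm wide in x, so the 60 mm block overhangs it and fingers can reach down beside it. Along y the open gap from pad (y -67 mm) to fence (y +67 mm) is 134 mm. Pad and fence are 50 and 56 mm wide and reach 51 and 58 mm above the bench.
- fence: Fixed steel fence at the left (+y) end of the bed; its working face looks to -y. Origin at the middle of its foot.
- pad: Black rubber pad on the sprung jaw; it moves towards the fence (fixture +y) when the lever is pulled: 27 mm per rad, 34 mm at full pull; after it meets the block its spring (700 N/m) gives way, up to about 9 N at full pull. Origin on the back of the pad (10 mm thick).
- lever (a joint): Pull lever, rad. 0: leaning 25 degrees back, away from the robot, where its spring keeps it; grows to 1.25 at its stop as the handle is pulled forward (fixture -x). About 2 N at the handle at first, about 6 N at full pull. While the catch is on, a lug stops the lever at about 0.1.
- lever_hinge (a point): Point on the lever's horizontal pivot axis (along the fixture's y), in the plane of the lever, 45 mm above the bench.
- handle: Black round handle of the lever, 22 mm diameter, 70 mm long, sticking out sideways (fixture -y) from the top of the lever rod, free on its outer end; axis along the fixture's y. Origin on the rod (14 mm thick), 120 mm from the lever's pivot axis; the black part runs from y = -11 to -81 mm. A sleeve that turns freely about its own axis, so it can stay still in a grip while the lever swings. Free to be gripped from above.
- handle_mid (a point): Middle of the black handle, on its axis, 46 mm beside the rod and 120 mm from the pivot axis. At rest about 154 mm above the bench and 51 mm behind (+x of) the pivot; at full pull 88 mm in front of the pivot and about 127 mm high.
- catch (a joint): Red safety catch, rad. 0: lying level with its steel nose against the lever's lug (on); grows as it is flipped up and over towards the robot; its stop at 2.75 is fully over (off). It moves very easily and falls by its own weight to the nearer stop once past upright (about 1.4).
- catch_hinge (a point): Point on the catch's horizontal pivot axis (along the fixture's y), 75 mm above the bench, 90 mm in front (-x) of the lever's pivot.
- catch_tab (a point): Middle of the thumb tab that stands on the catch, 14 mm wide in fixture y, 10 mm thick; 40 mm along the arm and 24 mm above it, so 47 mm from the pivot axis; the tab's end is 12 mm beyond this point. The arm below is 14 mm wide too. The tab can be pinched from above across its 14 mm (along the fixture's y) and led round the pivot.
- mug: Red enamel mug with handle, 101 x 134 x 140 mm, a bystander at the back. Origin at the centre of its underside.
- tub: Small white tub of dowels, 71 mm across, 52 mm high, a bystander on the right. Origin at the centre of its underside.
- cone_a: Cream cast ring cone, 38 mm across, 62 mm high, a bystander on the right. Origin at the centre of its underside.
- cone_b: Cream cast ring cone, 44 mm across, 66 mm high, a bystander on the right. Origin at the centre of its underside.
- brush: Flat dust brush with wooden handle, 163 x 41 x 14 mm, a bystander at the front right. Origin at the centre of its underside.
Mind the look-alikes: they are no part of the job. Of the things that look like the block, the larger one is meant.

How it is judged:
By the outcome, as a careful person would: the job done as asked, in the order asked, and still so for the second after the job is handed in, while the arm keeps its last pose, push and grip.
It also fails if it takes over 58 s, if anything falls off the work surface, if the arm or the gripper's body presses on something with over 40 N, if the wrist force passes 120 N, or if a joint passes its speed limit or range.

## Robot

A 7-joint arm with a two-finger parallel gripper is mounted at the origin on a cart in front of the work surface, level with it; the furniture and walls round the work are solid. World frame = base frame: x ahead of the robot, y to its left, z up, the work surface at z = 0. Lengths are in m, angles in rad, forces in N, time in s.
With the tool pointing down it reaches from about 0.4 to 0.85 m from the base axis. Payload 6.9 kg.
Tool frame: the origin (TCP) lies midway between the tips of the shut fingers; the grasp point (between the pads) lies behind it (ctrl.pinch_z is the z of the grasp point in the tool frame, in m); z points along the fingers, y is the line along which they close (so a half turn about z gives the same grasp; the last joint's range is limited). The gripper opens to 85 mm and grips with 20 to 120 N. Pads are 22 mm wide; open, the fingers measure 114 mm over their backs; the gripper's body (76 mm by 85 mm) begins 54 mm behind the grasp point. The pads swing forward as they close: fully open they stand 13 mm farther back than shut.
Start: joints at [-1.002, 0.507, -0.238, 1.5, 0.126, 1.149, -0.155], TCP at [0.279, 0.559, 0.231] pointing down, gripper open.
Joint ranges: [-3.08, 3.08], [-0.24, 2.05], [-1.43, 1.35], [0, 2.5], [-1.52, 4.66], [0.17, 1.96], [-2.89, 2.89]. Speed limits (rad/s): [2.39, 2.39, 3.14, 3.14, 3.14, 3.14, 3.14].

## Interface

Orientations are given as a unit quaternion [w, x, y, z].
In Python, from station import ctrl, get_state, vision, ticket, models gives the robot as it stands. Calls block until the motion is done:
- ctrl.movep(position, orientation): joint-space move of the TCP to a pose.
- ctrl.movel(position, frame=None, max_speed=0.15): straight line of the TCP; frame=None keeps the orientation; max_speed is the mean speed in m/s.
- ctrl.set_joints(angles): joint-space move.
- ctrl.ungrasp() and ctrl.close_gripper(force=None): open the fingers fully, or close them until they stop; force is the grip in N (None keeps the last).
- ctrl.pause(seconds).
- ctrl.ik(position, orientation): joint angles nearest the present ones, or None.
- get_state(): the state.
- vision.grab_frame(name): name is "side" or "top"; returns (picture, depth): 480x640x3 uint8, blue, green, red; 480x640 float32, m along the optical axis (not along the pixel's ray), 0 where there is no reading.
- vision.camera_info(name): a dict with "mtx" (3x3 intrinsics, pixels), "R" (3x3) and "t" (3): a world point X has camera coordinates R X + t. Camera axes: x right, y down, z forward; pixel columns grow to the right and rows downward; lengths in m; the calibration is good to about 2 mm. A picture is of the moment at which its call begins. camera_info takes no time and is no camera call.
A pose or a line that the arm cannot do raises ctrl.Unreachable and nothing moves.
- ticket.close_job(): hands the job in; it is judged then, once.
Trained networks look in the newest picture that a camera, given by its name, has taken for a name from the list of things; names that differ only in an ending like _2 or _b are one class to them, and where a whole thing is asked for, a point or a joint stands for the part that bears it (a point fixed in the world has none). Each returns a list of dicts, best first, with "p" (0 to 1); they miss things now and then, are a little off and sometimes report something else, mostly with a low value. They report only what shows in the picture. A call takes as long as a camera call. They do not tell look-alikes from the thing itself.
- models.recognise(camera, target): "point" ([column, row] in pixels, amid what is visible of it).
- models.masks_of(camera, target): "mask" (480x640 bool, what is visible of it) and "point" ([column, row] in pixels, amid what is visible of it).
The state is a dict: "time": time; "qpos": joint angles; "qd": joint speeds; "tau": joint torques, N m; "tcp_pos": TCP position; "eef_rot": TCP orientation; "contact_force": force on the tool from outside, world axes, zero at the start; "wrist_torque": the same for the moment, N m; "width": finger opening in m; "gripper_force": force on a finger pad.
Only numpy, scipy, OpenCV 4.12 (cv2) and the standard library are available. Lean on these libraries where they do the work, as an engineer would, in place of code of your own. Each camera call takes 0.05 s, during which the arm holds its last target. There are 200 camera calls.

## Working session

There is one attempt and no reset: what is moved stays moved. The work goes in short steps, each a Python script; the robot and the scene stay as the last script left them, time stands still between calls to the robot, and variables do not carry over. Pictures are saved under pics/ and viewed, at most 10 in all, crops included, and the job is handed in when it is done.

```bash
mkdir -p pics; ls; python3 - <<'E'
from station import ctrl,get_state,vision,models
import cv2,numpy as np
s=get_state();print(s['time'],s['tcp_pos'],s['eef_rot'],s['width'],ctrl.pinch_z)
for c in('top','side'):
    p,d=vision.grab_frame(c);cv2.imwrite(f'pics/{c}0.png',p);np.save(f'{c}0.npy',d)
    i=vision.camera_info(c);print(c,-i['R'].T@i['t'])
    for t in('block','fixture','fence','pad','handle','catch_tab','catch','lever'):
        for r in models.recognise(c,t)[:3]:print(t,np.round(r['point']),round(r['p'],2))
E
```

```text
pics
0.0 [0.27885133 0.55878818 0.23044382] [-2.03603179e-04  2.29325889e-01  9.73349303e-01 -8.53907842e-04] 0.08514702926337128 -0.0187
top [ 0.49316912 -0.04394709  1.29130681]
block [169. 270.] 0.86
block [219. 300.] 0.55
block [446. 275.] 0.16
fixture [331. 267.] 0.93
fence [251. 261.] 0.66
fence [331. 268.] 0.23
pad [305. 262.] 0.52
pad [425. 302.] 0.35
handle [369. 238.] 0.71
catch_tab [348. 278.] 0.71
catch [347. 279.] 0.67
catch [461. 299.] 0.25
lever [352. 238.] 0.9
lever [332. 265.] 0.45
lever [366. 233.] 0.29
side [ 0.29335936 -1.02701236  0.98857119]
block [236. 218.] 0.81
block [258. 191.] 0.68
fixture [289. 289.] 0.62
fence [272. 226.] 0.8
fence [325. 388.] 0.29
handle [338. 261.] 0.79
catch_tab [290. 285.] 0.79
catch [291. 284.] 0.79
catch [304. 424.] 0.68
catch [288. 261.] 0.18
lever [322. 270.] 0.57
```

View pics/top0.png

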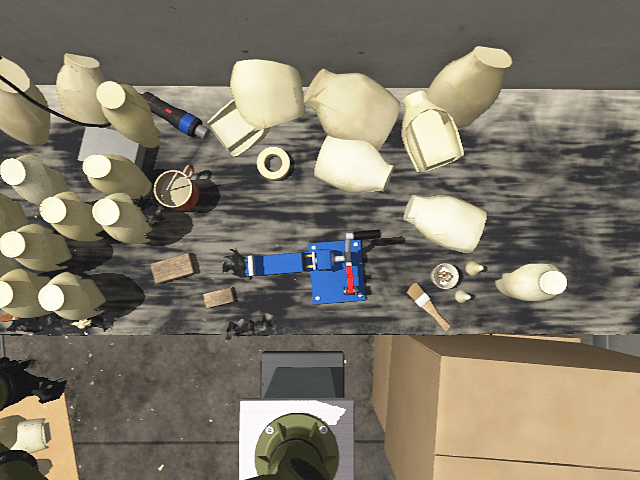

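View pics/side0.png

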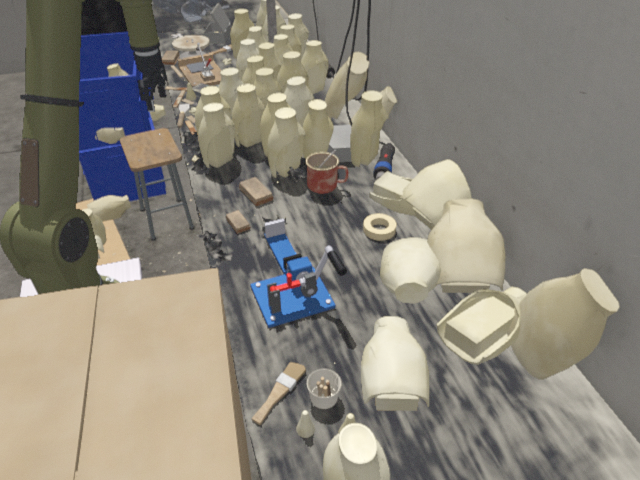

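The top view shows two wooden look-alikes: a larger one at (175,267) and a smaller one at (219,296). In the side view they are at (257,191) and (237,221). By the description the larger one is the block. The fixture is the blue part at about (250–367, 240–303). Its catch is red at (350,278) and its black handle is at (368,236). Next I'll measure and make the close crop.

```bash
cat > h.py <<'E'
import cv2,numpy as np
from station import ctrl,get_state,vision,ticket,models
def world(c,uv,d):
    i=vision.camera_info(c);uv=np.atleast_2d(uv).astype(float)
    r=np.c_[uv,np.ones(len(uv))]@np.linalg.inv(i['mtx']).T*np.reshape(d,(-1,1))
    return (r-i['t'])@i['R']
def plane(c,uv,z):
    i=vision.camera_info(c);C=-i['R'].T@i['t'];P=world(c,uv,np.ones(len(np.atleast_2d(uv))))
    return C+(P-C)*((z-C[2])/(P[:,2:]-C[2]))
def proj(c,X):
    i=vision.camera_info(c);p=(np.atleast_2d(X)@i['R'].T+i['t'])@i['mtx'].T;return p[:,:2]/p[:,2:]
def cloud(c,d,mask):
    v,u=np.nonzero(mask&(d>0));return np.c_[u,v],world(c,np.c_[u,v],d[v,u])
E
cat > m1.py <<'E'
from h import *
from scipy.optimize import minimize
p=cv2.imread('pics/top0.png');d=np.load('top0.npy')
cv2.imwrite('pics/crop0.png',cv2.resize(p[220:320,140:390],(800,320),interpolation=cv2.INTER_CUBIC))
vision.grab_frame('top')
for r in models.masks_of('top','block')[:2]:
    uv,P=cloud('top',d,r['mask']);zt=np.median(P[:,2])
    k=P[:,2]>zt-.008
    X=plane('top',uv[k],zt);(c,wh,a)=cv2.minAreaRect(X[:,:2].astype(np.float32));print('block',r['p'],r['point'],'z',zt,c,wh,a,'mean',X.mean(0), 'n',k.sum())
hsv=cv2.cvtColor(p,cv2.COLOR_BGR2HSV)
b=((hsv[...,0]>100)&(hsv[...,0]<125)&(hsv[...,1]>140)&(hsv[...,2]>60));b[:230]=0;b[310:]=0;b[:,:235]=0;b[:,380:]=0
uv,P=cloud('top',d,b);print('z hist',np.histogram(P[:,2],bins=[-.02,0,.006,.018,.03,.06,.1])[0])
full=np.zeros(b.shape,bool);full[225:315,235:380]=1
vv,uu=np.nonzero(full);G=plane('top',np.c_[uu,vv],.012)[:,:2];B=b[full]
dd=cloud('top',np.where(d>0,d,1),full)[1][:,2];occ=(dd>.022)
def cost(q):
    c,s=np.cos(q[2]),np.sin(q[2]);L=(G-q[:2])@np.array([[c,-s],[s,c]])
    def box(x0,x1,y0,y1):
        return np.minimum.reduce([L[:,0]-x0,x1-L[:,0],L[:,1]-y0,y1-L[:,1]])
    sd=np.maximum(box(-.122,.052,-.045,.105),box(-.028,.028,.1,.285))
    pr=1/(1+np.exp(-np.clip(sd/.0012,-30,30)))
    return (((pr-B)**2)[~occ]).sum()
best=min((minimize(cost,[x,y,a],method='Nelder-Mead',options=dict(xatol=1e-5,fatol=1e-3,initial_simplex=np.array([[x,y,a],[x+.02,y,a],[x,y+.02,a],[x,y,a+.1]]))) for x in(.5,.54) for y in(-.1,-.06) for a in (-.1,.05,.2)),key=lambda r:r.fun)
print('fix',best.x,best.fun,b.sum())
F=best.x;c,s=np.cos(F[2]),np.sin(F[2])
uv,P=cloud('top',d,full);L=(P[:,:2]-F[:2])@np.array([[c,-s],[s,c]])
for n,lo,hi,y0,y1 in(('fence',.048,.066,.24,.3),('pad',.04,.058,.1,.18),('housing',.066,.08,.04,.1)):
    k=(P[:,2]>lo)&(P[:,2]<hi)&(L[:,1]>y0)&(L[:,1]<y1)&(abs(L[:,0])<.05)
    print(n,k.sum(),np.percentile(L[k],[3,50,97],axis=0).round(4).tolist() if k.any() else '',np.median(P[k,2]) if k.any() else '')
k=(P[:,2]>.135)&(P[:,2]<.2);print('handle+rod top',k.sum(),np.percentile(L[k],[3,50,97],axis=0).round(4).tolist(),np.percentile(P[k,2],[50,97]))
red=((hsv[...,0]<8)|(hsv[...,0]>172))&(hsv[...,1]>150)&full
uv,P=cloud('top',d,red);L=(P[:,:2]-F[:2])@np.array([[c,-s],[s,c]]);print('red',len(L),np.percentile(L,[3,50,97],axis=0).round(4).tolist(),np.percentile(P[:,2],[5,50,95]))
h=P[:,2]>.1;print('tab',h.sum(),L[h].mean(0) if h.any() else '',P[h].mean(0) if h.any() else '')
np.save('F.npy',F)
E
python3 m1.py
```

```text
block 0.87 [217.7, 301.0] z 0.018806649820687773 (0.43742313981056213, 0.21897700428962708) (0.04065629094839096, 0.08139891922473907) 14.039693832397461 mean [0.4371544  0.21966874 0.01880665] n 421
z hist [   8   27 3054  101   50  292]
fix [ 0.54770375 -0.13975764  0.08062927] 244.61079013603646 3539
fence 108 [[-0.0262, 0.2614], [0.0001, 0.2674], [0.0268, 0.2801]] 0.05769218563503311
pad 70 [[-0.0242, 0.1172], [0.0016, 0.1219], [0.0227, 0.1267]] 0.05099079557166836
housing 290 [[-0.0263, 0.0477], [-0.0003, 0.0663], [0.0261, 0.0849]] 0.07549946300913715
handle+rod top 307 [[0.0387, -0.0752], [0.0493, -0.0333], [0.0604, 0.0071]] [0.1624146  0.16807404]
red 150 [[-0.0963, -0.0122], [-0.0608, 0.0003], [-0.0264, 0.0072]] [0.01536042 0.08053955 0.11112483]
tab 21 [-0.0499077   0.00166539] [ 0.49782405 -0.14211732  0.1109122 ]
```

View pics/crop0.png

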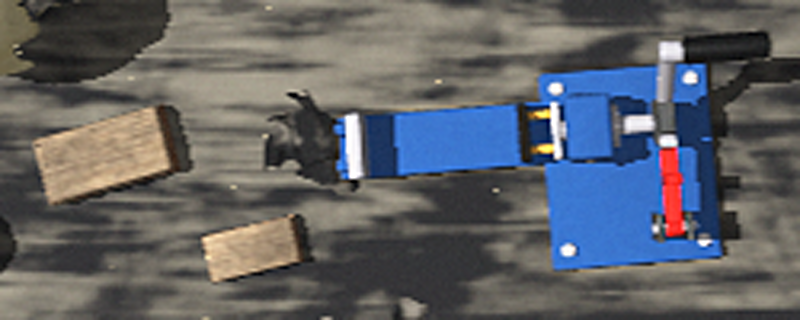

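```bash
cat > m2.py <<'E'
from h import *
d=np.load('top0.npy')
m=np.zeros(d.shape,bool);m[245:290,143:206]=1
uv,P=cloud('top',d,m);k=(P[:,2]>.017)&(P[:,2]<.034);zt=np.median(P[k,2])
mm=np.zeros(d.shape,np.uint8);mm[uv[k][:,1],uv[k][:,0]]=255
n,l,st,ce=cv2.connectedComponentsWithStats(mm);print(st,ce)
i=l[267,175];v,u=np.nonzero(l==i)
X=plane('top',np.c_[u,v],.026)[:,:2]
print('z',zt,cv2.minAreaRect(X.astype(np.float32)),X.mean(0))
w,V=np.linalg.eigh(np.cov(X.T));print('pca len',np.sqrt(12*w),'yaw of length (from +y)',-np.arctan(V[0,1]/V[1,1]))
ds=np.load('side0.npy')
m=np.zeros(ds.shape,bool);m[168:215,228:285]=1
uv,P=cloud('side',ds,m);k=(P[:,2]>.022)&(P[:,2]<.031)
print('side',k.sum(),cv2.minAreaRect(P[k,:2].astype(np.float32)),P[k].mean(0))
F=np.load('F.npy');c,s=np.cos(F[2]),np.sin(F[2]);R=np.array([[c,-s],[s,c]])
bed=R@[0,.195]+F[:2];print('bed',bed)
E
python3 m2.py
```

```text
[[     0      0    640    480 306352]
 [   150    253     45     31    848]] [[319.90957134 239.42130295]
 [171.5365566  267.93042453]]
z 0.026503751562218437 ((0.5192171931266785, 0.3475702702999115), (0.05821645259857178, 0.11374182999134064), 16.2520751953125) [0.51898259 0.3482808 ]
pca len [0.05843385 0.11273391] yaw of length (from +y) 0.2774049404163587
side 409 ((0.5160680413246155, 0.34505778551101685), (0.26186448335647583, 0.11716054379940033), 57.22785949707031) [0.52387154 0.34887436 0.02582365]
bed [0.53199807 0.05460885]
```

The crop confirms it. The left, larger block measures 58 × 113 mm and 26 mm high; the smaller one is only 41 × 81 mm and 19 mm high. The fixture fit also agrees with the housing, handle, pad and fence figures. The paper is on the ends, so I'll grip the block across its middle. First I'll check IK and obstacles.

```bash
cat >> h.py <<'E'
F=np.load('F.npy');_c,_s=np.cos(F[2]),np.sin(F[2]);RF=np.array([[_c,-_s],[_s,_c]])
def fx(x,y,z): return np.r_[RF@[x,y]+F[:2],z]
def q(a): return np.array([0,np.cos(a/2),np.sin(a/2),0])
Q=np.pi/2
def catch(t,dz): # tool position for catch angle t, TCP dz below the tab middle
    a=np.arctan2(24,40)+t;return fx(-.09+.0466*np.cos(a),.001,.075+.0466*np.sin(a)-dz)
def lever(t,dz):
    b=np.radians(25)-t;return fx(.12*np.sin(b),-.048,.045+.12*np.cos(b)-dz)
def st(*m):
    s=get_state();print(*m,'t%.2f'%s['time'],'tcp',np.round(s['tcp_pos'],4),'f',np.round(s['contact_force'],1),'w%.4f'%s['width'],'gf',np.round(s['gripper_force'],1));return s
E
python3 - <<'E'
from h import *
d=np.load('top0.npy');uv,P=cloud('top',d,np.ones(d.shape,bool))
for z0,z1 in((.05,.15),(.15,.25),(.25,.4)):
    for x0 in np.arange(.2,.7,.1):
        k=(P[:,2]>z0)&(P[:,2]<z1)&(P[:,0]>x0)&(P[:,0]<x0+.1)&(P[:,1]>.28)&(P[:,1]<.7)
        if k.sum()>4:print(z0,round(x0,1),k.sum(),'ymin',P[k,1].min().round(3))
B=(.519,.348)
for n,p,a in(('b',(*B,.12),.28+Q),('b',(*B,.002),.28+Q),('b-',(*B,.002),.28-Q),('bed',fx(0,.195,.016),F[2]+Q),('bed-',fx(0,.195,.016),F[2]-Q)):
    j=ctrl.ik(p,q(a));print(n,None if j is None else np.round(j,2))
for a in(F[2],F[2]+np.pi):
    for t in(0,1,2):
        j=ctrl.ik(catch(t,.012),q(a));print('c',t,None if j is None else np.round(j,2))
for a in(F[2]+Q,F[2]-Q):
    for t in(0,.6,1.25):
        j=ctrl.ik(lever(t,.015),q(a));print('l',t,None if j is None else np.round(j,2))
E
```

```text
0.05 0.3 236 ymin 0.532
0.05 0.4 906 ymin 0.521
0.05 0.5 1011 ymin 0.318
0.05 0.6 1177 ymin 0.293
0.15 0.2 11 ymin 0.511
0.15 0.3 19 ymin 0.56
0.15 0.4 2349 ymin 0.527
0.15 0.5 1149 ymin 0.436
0.15 0.6 2795 ymin 0.399
0.25 0.2 1082 ymin 0.486
0.25 0.3 380 ymin 0.527
b [-0.62  0.6  -0.01  1.65  0.01  0.89 -0.36]
b [-0.61  0.75 -0.03  1.74  0.03  0.65 -0.38]
b- [-0.22  0.85 -0.71  1.74  0.72  0.84  2.15]
bed [-0.2   0.64  0.09  1.98 -0.11  0.52  0.04]
bed- [ 0.25  0.71 -0.62  1.98  0.66  0.66  2.42]
c 0 [-0.1   0.56  0.5   1.97 -0.41  0.7  -0.84]
c 1 [-0.14  0.5   0.58  2.04 -0.41  0.72 -0.79]
c 2 [-0.17  0.51  0.66  2.15 -0.52  0.64 -0.63]
c 0 [ 0.28  0.51 -0.08  1.97  0.06  0.66  1.82]
c 1 [ 0.27  0.44 -0.02  2.03  0.02  0.67  1.89]
c 2 [ 0.31  0.43 -0.04  2.15  0.03  0.57  1.91]
l 0 [ 0.1   0.6   0.26  1.62 -0.18  0.94  0.51]
l 0.6 [ 0.09  0.51  0.32  1.78 -0.2   0.88  0.58]
l 1.25 [ 0.09  0.49  0.38  1.98 -0.26  0.72  0.71]
l 0 [-0.32  0.87  1.15  1.62 -0.84  1.22 -2.05]
l 0.6 [-0.34  0.77  1.15  1.79 -0.78  1.12 -1.98]
l 1.25 [-0.32  0.74  1.15  1.99 -0.83  0.99 -1.82]
```

```bash
python3 - <<'E'
from h import *
d=np.load('top0.npy');uv,P=cloud('top',d,np.ones(d.shape,bool))
B=np.array([.5192,.348]);a=.2805
R=np.array([[np.cos(a),-np.sin(a)],[np.sin(a),np.cos(a)]]);L=(P[:,:2]-B)@R
for lo,hx,hy in((.035,.075,.025),(.06,.09,.06)):
    k=(abs(L[:,0])<hx)&(abs(L[:,1])<hy)&(P[:,2]>lo);print(k.sum(),P[k][:3])
    assert k.sum()<3
ctrl.movel([.33,.36,.23],q(a+Q),max_speed=.25);st()
ctrl.movel([*B,.12],max_speed=.25)
ctrl.movel([*B,.002],max_speed=.1);s=st('down')
ctrl.close_gripper(40);st('closed')
if abs(get_state()['width']-.06)<.006:
    ctrl.movel([*B,.10],max_speed=.1);st('lift')
    p,_=vision.grab_frame('side');cv2.imwrite('pics/lift.png',cv2.resize(p[100:340,150:470],(640,480)))
E
```

```text
0 []
14 [[0.5905311  0.42407472 0.10351902]
 [0.59220016 0.41868858 0.08355968]
 [0.59249049 0.41735551 0.08009975]]Traceback (most recent call last):
  File "<stdin>", line 7, in <module>
AssertionError
```

The nearest vase point is at about (90, 53) mm in the block frame. That is outside the gripper's body (±43 mm), so I'll go on.

```bash
python3 - <<'E'
from h import *
B=np.array([.5192,.348]);a=.2805
ctrl.movel([.33,.36,.23],q(a+Q),max_speed=.25);st()
ctrl.movel([*B,.12],max_speed=.25)
ctrl.movel([*B,.002],max_speed=.1);s=st('down')
ctrl.close_gripper(40);st('closed')
if abs(get_state()['width']-.06)<.006:
    ctrl.movel([*B,.10],max_speed=.1);st('lift')
    p,_=vision.grab_frame('side');cv2.imwrite('pics/lift.png',cv2.resize(p[100:340,150:470],(640,480)))
E
```

```text
t1.98 tcp [0.3295 0.3615 0.2301] f [0.5 0.1 0.3] w0.0854 gf 0.0
down t4.33 tcp [0.5196 0.3483 0.0027] f [ 0.3 -0.6  0.5] w0.0852 gf 0.0
closed t4.69 tcp [0.5196 0.3482 0.0028] f [-0.6 -0.9  6.1] w0.0593 gf 43.9
lift t5.83 tcp [0.5188 0.3477 0.0993] f [-0.6  0.5 -0.8] w0.0594 gf 43.3
```

View pics/lift.png

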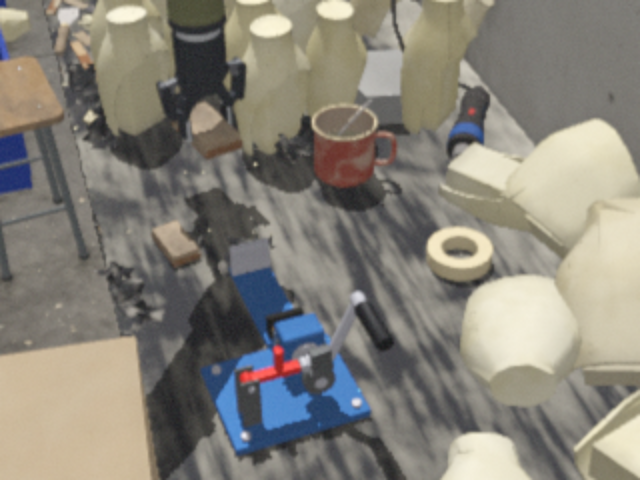

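The block is held, at (215,130) in the crop, across its middle with the ends free. Next I place it on the bed.

```bash
python3 - <<'E'
from h import *
a=F[2]+Q
b=fx(0,.195,0)[:2]
ctrl.movel([*b,.12],q(a),max_speed=.2);s=st('above')
ctrl.movel([*b,.04],max_speed=.12);st()
z=.022
while z>.0115:
    ctrl.movel([*b,z],max_speed=.04);s=st()
    if s['contact_force'][2]>3:break
    z-=.002
p,d=vision.grab_frame('top');cv2.imwrite('pics/place.png',cv2.resize(p[220:320,220:390],(800,470)))
E
```

```text
above t7.50 tcp [0.5319 0.0559 0.1199] f [-0.2 -0.2 -0.2] w0.0591 gf 43.3
t8.32 tcp [0.5324 0.0548 0.0404] f [-0.4  0.1 -1.1] w0.0595 gf 43.3
t8.92 tcp [0.5319 0.0546 0.0218] f [-0.4 -0.7 -0.6] w0.0589 gf 43.3
t9.17 tcp [0.532  0.0546 0.02  ] f [-0.8  0.3 -1. ] w0.0592 gf 43.3
t9.42 tcp [0.5319 0.0546 0.0179] f [-0.8  0.1 -1.2] w0.0591 gf 43.3
t9.67 tcp [0.5319 0.0546 0.0159] f [-0.3  0.2 -1.7] w0.0590 gf 43.3
t9.92 tcp [0.5322 0.0546 0.0147] f [-0.5  0.   8.3] w0.0593 gf 44.3
```

View pics/place.png

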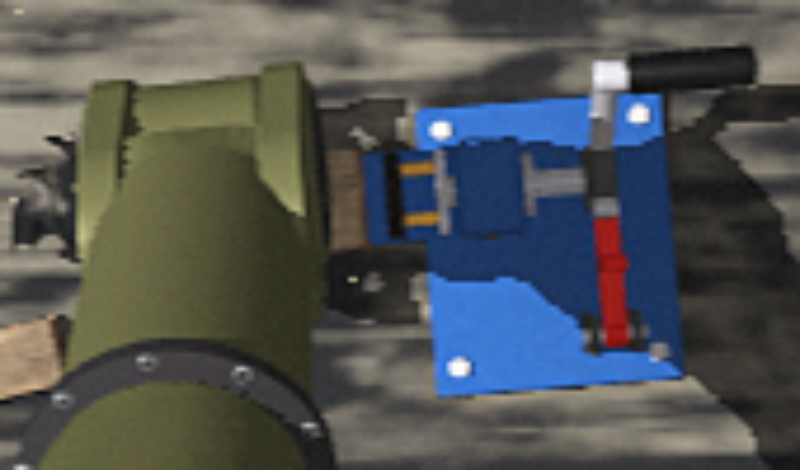

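The block is down on the bed at the expected height, and its right end (x≈360) stands clear of the pad (x≈390). Now I release and check.

```bash
python3 - <<'E'
from h import *
b=fx(0,.195,0)[:2]
ctrl.ungrasp();st('open')
ctrl.movel([*b,.13],max_speed=.12)
ctrl.movel(fx(-.05,-.0,.22),q(F[2]+np.pi),max_speed=.25);st('above catch')
p,d=vision.grab_frame('top');cv2.imwrite('pics/p2.png',cv2.resize(p[220:320,220:390],(800,470)));np.save('top1.npy',d)
uv,P=cloud('top',d,np.ones(d.shape,bool));L=(P[:,:2]-F[:2])@RF
k=(abs(L[:,0])<.05)&(L[:,1]>.13)&(L[:,1]<.26)&(P[:,2]>.028)&(P[:,2]<.048)
print(k.sum(),np.median(P[k,2]),np.ptp(P[k,2]),cv2.minAreaRect(L[k].astype(np.float32)))
p,d=vision.grab_frame('side');cv2.imwrite('pics/s2.png',cv2.resize(p[180:340,200:400],(800,600),interpolation=cv2.INTER_CUBIC))
E
```

```text
open t10.35 tcp [0.5319 0.0546 0.0139] f [ 0.3  0.1 -0.8] w0.0855 gf 0.0
above catch t13.18 tcp [ 0.4978 -0.1434  0.2197] f [ 1.   0.1 -0.9] w0.0853 gf 0.0
841 0.038462044533087186 0.016523455181428906 ((0.0004362780600786209, 0.19729450345039368), (0.05799892172217369, 0.11405416578054428), 0.08757580071687698)
```

View pics/s2.png

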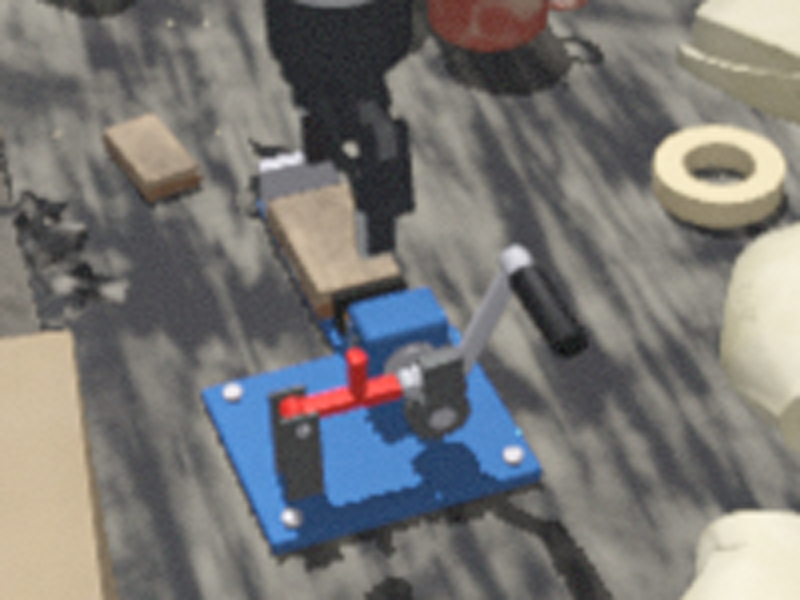

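The block lies flat, centred within 2 mm and square to the bed (yaw error 0.1°). The catch tab is free at (357,365). Next is the catch.

```bash
python3 - <<'E'
from h import *
ctrl.movel(catch(0,.010),max_speed=.12);st('down')
ctrl.close_gripper(20);s=st('pinch')
if .010<s['width']<.018:
    for t in np.arange(.25,2.01,.25):
        ctrl.movel(catch(t,.010),max_speed=.08);s=st(round(t,2))
        if np.linalg.norm(s['contact_force'])>20:break
    p,_=vision.grab_frame('side');cv2.imwrite('pics/c1.png',cv2.resize(p[180:340,200:400],(800,600),interpolation=cv2.INTER_CUBIC))
E
```

```text
down t14.53 tcp [ 0.4982 -0.1429  0.0896] f [ 0.6 -0.2  0.3] w0.0857 gf 0.0
pinch t15.18 tcp [ 0.4978 -0.1428  0.0891] f [0.  0.6 2. ] w0.0133 gf 24.0
0.25 t15.47 tcp [ 0.4899 -0.1434  0.0985] f [ 0.   1.  -0.9] w0.0135 gf 23.0
0.5 t15.76 tcp [ 0.4808 -0.1442  0.1056] f [-1.4  1.3  1.3] w0.0138 gf 22.3
0.75 t16.05 tcp [ 0.4706 -0.145   0.1102] f [0.3 0.6 2.5] w0.0137 gf 21.9
1.0 t16.34 tcp [ 0.4597 -0.1459  0.1121] f [1.3 1.9 6.2] w0.0133 gf 21.9
1.25 t16.63 tcp [ 0.4482 -0.1468  0.1109] f [1.3 1.3 7.3] w0.0136 gf 21.7
1.5 t16.93 tcp [ 0.4367 -0.1477  0.1068] f [-0.6  0.4  7.3] w0.0132 gf 21.7
1.75 t17.22 tcp [ 0.4268 -0.1485  0.1   ] f [-2.5  0.8  5.5] w0.0135 gf 22.4
2.0 t17.51 tcp [ 0.419  -0.1491  0.0912] f [-2.7  0.2  4.6] w0.0133 gf 24.4
```

View pics/c1.png

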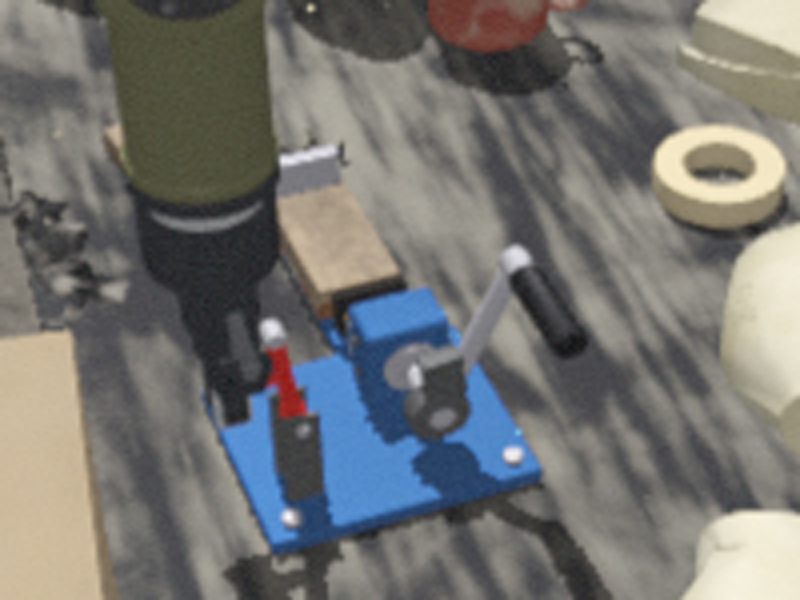

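The catch is past upright, its nose up at (272,330) and its tab between the fingers. Letting go will drop it the rest of the way; then I move above the handle and look.

```bash
python3 - <<'E'
from h import *
ctrl.movel(catch(2.3,.010),max_speed=.08);st('2.3')
ctrl.ungrasp();st('open')
p=catch(2.0,0);ctrl.movel([p[0],p[1],.24],max_speed=.15)
l=lever(0,0);ctrl.movel([l[0],l[1],.25],q(F[2]+Q),max_speed=.25);st('above handle')
p,d=vision.grab_frame('side');cv2.imwrite('pics/c2.png',cv2.resize(p[180:340,200:400],(800,600),interpolation=cv2.INTER_CUBIC))
E
```

```text
2.3 t17.88 tcp [ 0.4126 -0.1496  0.0791] f [-6.9  1.2 12.6] w0.0131 gf 28.3
open t18.57 tcp [ 0.4136 -0.1496  0.0788] f [ 0.7 -0.5  0.2] w0.0854 gf 0.0
above handle t21.52 tcp [ 0.6018 -0.1835  0.2499] f [-0.7  0.1  0.8] w0.0853 gf 0.0
```

View pics/c2.png

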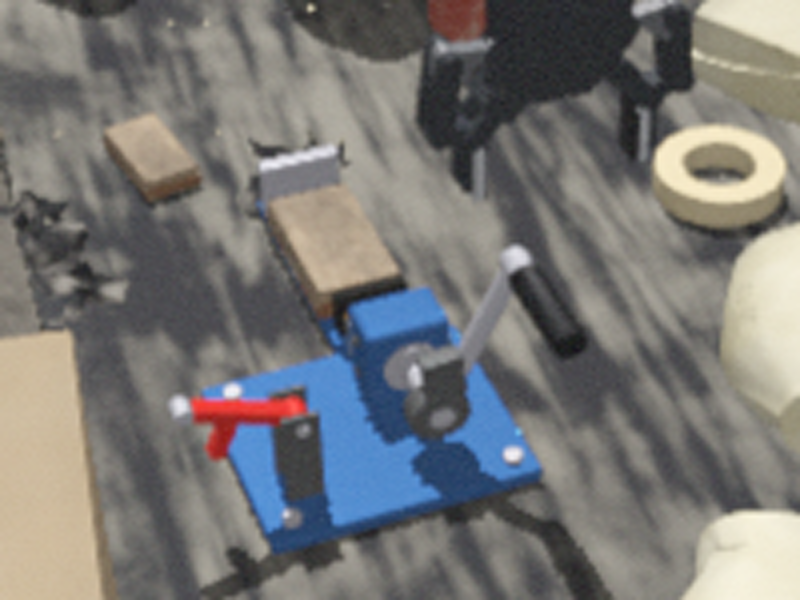

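The catch is fully over to the front: arm at (190–300, 408), tab hanging at (222,440), and it stays there. Now the lever.

```bash
python3 - <<'E'
from h import *
ctrl.movel(lever(0,.020),max_speed=.12);st('down')
ctrl.close_gripper(50);s=st('grip')
if .018<s['width']<.026:
    for t in [.12,.25,.4,.55,.7,.85,1.0,1.1,1.18,1.25]:
        ctrl.movel(lever(t,.020),max_speed=.08);s=st(t)
        if np.linalg.norm(s['contact_force'])>25:break
    p,_=vision.grab_frame('side');cv2.imwrite('pics/l1.png',cv2.resize(p[180:340,200:400],(800,600),interpolation=cv2.INTER_CUBIC))
E
```

```text
down t22.68 tcp [ 0.6026 -0.1837  0.1346] f [-0.1  0.1 -0.3] w0.0857 gf 0.0
grip t23.29 tcp [ 0.602  -0.1836  0.134 ] f [-1.  -0.   2.9] w0.0208 gf 48.7
0.12 t23.62 tcp [ 0.589  -0.1846  0.1393] f [ 3.2  0.5 -0.9] w0.0202 gf 48.9
0.25 t23.97 tcp [ 0.5741 -0.1858  0.1432] f [ 3.  -0.5 -0.3] w0.0205 gf 49.0
0.4 t24.34 tcp [ 0.5564 -0.1873  0.1452] f [ 3.2 -0.3  2.7] w0.0207 gf 49.2
0.55 t24.72 tcp [ 0.5386 -0.1887  0.1446] f [3.6 0.3 5.7] w0.0207 gf 49.4
0.7 t25.09 tcp [ 0.5209 -0.1902  0.1412] f [-0.   0.4  7.5] w0.0203 gf 49.6
0.85 t25.47 tcp [ 0.5036 -0.1916  0.1352] f [-0.7  0.3  9.4] w0.0203 gf 49.7
1.0 t25.84 tcp [ 0.4877 -0.1929  0.1267] f [-1.6  0.8 10.6] w0.0201 gf 49.8
1.1 t26.14 tcp [ 0.4777 -0.1937  0.1197] f [-2.1 -0.3  9.7] w0.0209 gf 49.8
1.18 t26.41 tcp [ 0.4703 -0.1942  0.1134] f [-1.9  1.2 10.4] w0.0207 gf 49.8
1.25 t26.67 tcp [ 0.4645 -0.1947  0.1076] f [-2.1  0.7  9.9] w0.0208 gf 50.0
```

View pics/l1.png

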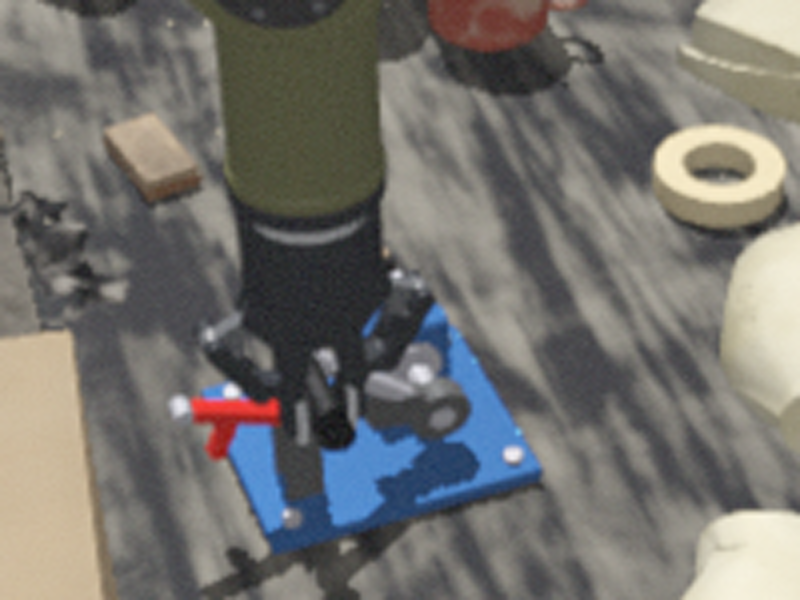

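Tangential force is about 5.8 N, which is just the spring. I'll nudge on until the stop answers, then check the pad and block from the top.

```bash
python3 - <<'E'
from h import *
n=np.r_[RF@[.687,0],.727]
for t in np.arange(1.26,1.36,.01):
    ctrl.movel(lever(t,.020),max_speed=.05);ctrl.pause(.15)
    f=np.mean([ (ctrl.pause(.02),get_state()['contact_force']@n)[1] for _ in range(4)]);print(round(t,2),round(f,1))
    if f>14:break
st()
p,d=vision.grab_frame('top')
cv2.imwrite('pics/end.png',cv2.resize(p[220:320,220:390],(800,470)))
uv,P=cloud('top',d,np.ones(d.shape,bool));L=(P[:,:2]-F[:2])@RF
k=(abs(L[:,0])<.045)&(L[:,1]>.13)&(L[:,1]<.275)&(P[:,2]>.03)&(P[:,2]<.045)
print(k.sum(),np.median(P[k,2]),cv2.minAreaRect(L[k].astype(np.float32)))
k=(abs(L[:,0])<.03)&(L[:,1]>.1)&(L[:,1]<.2)&(P[:,2]>.046)&(P[:,2]<.058);print('pad',k.sum(),np.percentile(L[k],[3,97],axis=0) if k.any() else '')
E
```

```text
1.26 8.4
1.27 11.8
1.28 15.2
t28.12 tcp [ 0.464  -0.195   0.1066] f [-2.   1.6 22.5] w0.0205 gf 51.2
849 0.038720069423826685 ((0.0007454566657543182, 0.19700929522514343), (0.05810412019491196, 0.1300714910030365), 0.017130430787801743)
pad 133 [[-0.02284958  0.10541142]
 [ 0.02253301  0.14885978]]
```

View pics/end.png

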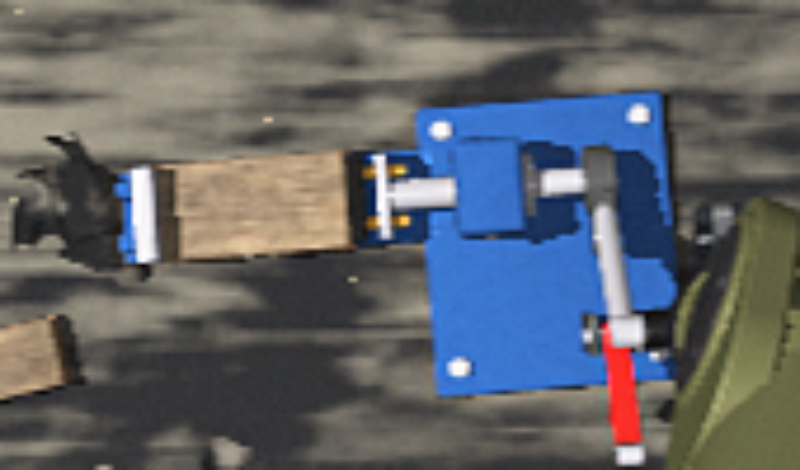

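The lever is at its stop: the force climbs steeply at 1.26–1.28. The block, at (165–350, 205), lies flat with the pad face at 149 mm, so its far end at 263 mm meets the fence at 262 mm. The catch is still over at (622,400), so I'm handing in.

```bash
python3 -c "
from h import *
print(ticket.close_job());st()"
```

```text
the job is handed in; nothing more can be done
None
the job is handed in; nothing more can be done
```

The job is handed in: the block lies flat and clamped between pad and fence, the catch was flipped fully over before the lever was pulled, and the arm is still holding the lever at its stop (about 28 s used of 58 s).

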